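# Snap the cover onto an instrument enclosure

### The arm

A 6-joint arm with a two-finger parallel gripper is mounted at the origin on a cart in front of the work surface, level with it; the furniture and walls round the work are solid. World frame = base frame: x ahead of the robot, y to its left, z up, the work surface at z = 0. Lengths are in m, angles in rad, forces in N, time in s.
With the tool pointing down it reaches from about 0.3 to 0.875 m from the base axis. Payload 4.2 kg.
Tool frame: the origin (TCP) lies between the finger pads; the fingertips stand 17 mm ahead of it and the grasp point (between the pads) lies 2 mm behind it; z points along the fingers, y is the line along which they close (so a half turn about z gives the same grasp; the last joint's range is limited). The gripper opens to 85 mm and grips with 20 to 120 N. Pads are 22 mm wide; open, the fingers measure 114 mm over their backs; the gripper's body (76 mm by 85 mm) begins 54 mm behind the grasp point. The pads swing forward as they close: fully open they stand 13 mm farther back than shut.
Start: joints at [-1.271, 0.32, 1.565, -0, 1.257, -0.02], TCP at [0.181, -0.546, 0.248] pointing down, gripper open.
Joint ranges: [-3.11, 3.11], [-0.84, 2.01], [0.21, 2.61], [-1.34, 4.49], [0.05, 2.63], [-2.56, 2.56]. Speed limits (rad/s): [2.57, 2.57, 3.14, 3.14, 3.14, 3.14].

### API

Orientations are given as a 3x3 rotation matrix whose columns are the frame's x, y, z axes.
In Python, from rig import * gives the robot as it stands.
- The arm moves only by the tool play_rows, never from a script. Its argument "increments" is a list of rows, each an object with "slide": the shift along the tool's x, y, z each as a share of 0.03 m, from -1 to 1, a list of three; "yaw": the turn about the tool's z as a share of 4 degrees, from -1 to 1. In form: [{"slide": [tx, ty, tz], "yaw": yaw}, ...]. A call has 1 to 20 rows; each row shifts and turns the commanded pose from where the row before left it, along the tool's axes as they then stand; what a row does not reach is not made up. A row lasts 1/12 s, in which the tool goes at most 41.7 mm and 7.16 degrees, less where a joint would pass 70% of its speed; a pose out of reach is approached as far as the arm can. A call with a number of a shift or a turn outside -1 to 1 is refused whole. A call with a gripper value outside its range is refused whole. "hand" is the gripper's target within -1 to 1 (fully open at 1, half-way at 0, shut at -1), set as the call begins (left out, the last holds). The fingers move at their own pace and stop on an object; "squeeze" is the grip in N (left out, the last holds). Time passes only in rows, so rows that do not move let the fingers close. It gives the time, the measured TCP pose, the force, the opening and the grip force at its end, in the units of the state.
- observe(): the state, without advancing time (a new reading comes with each control period).
- capture(name): name is "scene" or "top" or "wrist"; returns the picture (480x640x3 uint8, red, green, blue); there is no depth.
- get_calibration(name): a dict with "fx", "fy", "cx", "cy" (pixels), "distortion" ([k1, k2, p1, p2, k3] as OpenCV has them; the pictures are not rectified), "view" (4x4, takes a point from world to camera coordinates). Camera axes: x right, y up, looking along -z (the intrinsics and any distortion apply to the point x, -y, -z); pixel columns grow to the right and rows downward; lengths in m; the calibration is good to about 2 mm. A picture is of the moment at which its call begins: read the wrist's pose just before it. get_calibration takes no time and is no camera call; for the wrist camera it gives the pose at the moment of the call.
- hand_in(): hands the job in; it is judged then, once.
The state is a dict: "t": time; "q": joint angles; "qvel": joint speeds; "joint_efforts": joint torques, N m; "tcp_pos": TCP position; "orientation": TCP orientation; "force": force on the tool from outside, world axes, zero at the start; "moment": the same for the moment, N m; "gripper_width": finger opening in m; "gripper_force": force on a finger pad.
Only numpy, scipy, OpenCV 4.12 (cv2) and the standard library are available. Lean on these libraries where they do the work, as an engineer would, in place of code of your own. Each camera call takes 0.05 s, during which the arm holds its last target. There are 200 camera calls.

### The job

The white cover has only been laid on the grey enclosure, too far forward and standing proud on the two orange spring clips. Push it back until its rear edge is under the two dark lips and against the rear stop, then press down on both of its front corners until both clips have snapped over it and it is fully seated. Press firmly but never with more than about 40 N, and leave the multimeter, driver, wire reel and screw bin where they are.

Things in the scene. Friction and masses are not known exactly. Their poses are not given: they have to be found in the camera images.
- enclosure: grey instrument enclosure fixed to the bench, 165 long (x) x 170 wide (y) mm; origin under its middle on the bench, +x to its rear (side with two dark lips), +y to its left. The cover is seated on its rim at z = 60, behind the front wall (x = -81 to -75, 65 high). Side guides (x = -8 to 82, up to z = 68) and posts beside the clips (up to z = 82) leave the cover about 1 mm of play sideways
- rear_stop (a point): middle of the enclosure's rear stop face, at x = 78, y = 0, z = 62 mm of the enclosure; axes as the enclosure's. Before the stop two dark lips (34 wide, centred at y = +48 and -48, x = 70 to 84, underside at z = 67, top at z = 73) overhang the rim
- cover: loose white plate, 150 (x) x 170 (y) x 4 mm, about 0.25 kg; origin at the centre of its underside, +x to its rear edge. Starts with its rear edge on the rim 12 to 20 mm short of the stop, its front about 18 mm up on the slopes of the clips (tilt about 0.14 rad). Seated, its underside is at z = 60 to 61.5 and its origin near x = 3 of the enclosure. It slides with 1 to 6 N
- rib_front (a point): centre of the front face of the blue rib on the cover (12 thick in x, 80 long in y, 13.5 mm high above the plate), 7 mm above the cover's top; axes as the cover's. A place to push the cover along the enclosure's +x
- press_left (a point): centre of the blue round mark, 24 mm across, on the top of the cover near its front left corner, 59 mm before and 60 mm left of the cover's centre; beside the left clip when the cover is home. Held by the clip it is at z = 65.5 of the enclosure; pressed right down on the rim at 64. A rubber pad under it resists below 67 by 3 N/mm
- press_right (a point): the same near the front right corner, 60 mm right of the cover's centre
- rear_edge (a point): middle of the cover's rear edge; at x = 78 mm of the enclosure when against the stop
- clip_left (a joint): outward travel of the left orange spring clip, 0 = sprung in, up to 0.009 m. It stands at x = -56 of the enclosure (20 long in x, y = 81 to 92, up to z = 79). Pressing the mark beside it with 8 to 30 N makes the cover's edge force its slope out by 3 to 5 mm; once the cover's top is below its nose (underside z = 65.5) it springs back to 0 over the cover
- clip_right (a joint): the same for the right clip (y = -81 to -92). Pressing at one mark may snap both clips or leave the other clip half pushed out (2 to 4 mm) until its own mark is pressed
- multimeter: yellow and grey multimeter lying face up, 140x72x43 mm, origin under its centre; a bystander
- torque_driver: black torque screwdriver, 186x34x34 mm, lying; a bystander
- reel: blue wire reel, 66 mm across, 46 high, standing; a bystander
- screw_bin: black open bin with screws, 100x68x45 mm; a bystander
Things that resemble listed ones, but are neither listed nor needed, are in the scene too. Of the things that look like the cover, the largest one is meant.

How it is judged:
On the way, in this order (a step that is already met when the one before it is completed fails the run):
1. the cover is pushed back under the lips to within 5.5 mm of the rear stop (x of rear_edge in the frame of enclosure above 0.0725 m), for 0.1 s.
2. the cover is down at both front corners with both clips sprung back over it (z of each of press_left, press_right in the frame of enclosure below 0.0675 m and value of joint each of clip_left, clip_right below 0.002 m), for 0.2 s.
At the end, for the whole second after the job is handed in: the cover lies at rest in the enclosure: its rear edge under the lips within 5.5 mm of the stop, both front marks no higher than 67.5 mm (2 mm above where the clips hold them), and both clips sprung back to within 2 mm over it (all of step 2 and x of rear_edge in the frame of enclosure above 0.0725 m and z of rear_edge in the frame of enclosure below 0.065 m and linear speed of cover below 0.02 m/s); the robot touches nothing.
It fails at once if the cover is pressed by the gripper with more than 55 N (contact force between the fingers and cover above 55 N).
It fails at once if a bystander is moved by more than 15 mm (distance of any of multimeter, torque_driver, reel, screw_bin from where it was at the start of the episode above 0.015 m).
It also fails if it takes over 72 s, if anything falls off the work surface, if the arm or the gripper's body presses on something with over 40 N, if the wrist force passes 120 N, or if a joint passes its speed limit or range.

## Working session

There is one attempt and no reset: what is moved stays moved. The work goes in short steps, Python scripts to look and compute and a tool call to move; the robot and the scene stay as the last step left them, time stands still between calls to the robot, and variables do not carry over. Pictures are saved under pics/ and viewed, at most 10 in all, crops included, and the job is handed in when it is done.

Besides the shell and the picture viewer there is one more tool, called after "Emit:" in YAML: its name, and indented under it one key for each argument. play_rows: Moves the arm, as the interface text tells. Shift numbers are shares of 0.03 m and turn numbers shares of 4 degrees, none past 1 either way. Its arguments: {"type":"object","properties":{"increments":{"type":"array","items":{"type":"object","properties":{"slide":{"type":"array","items":{"type":"number","minimum":-1,"maximum":1}},"yaw":{"type":"number","minimum":-1,"maximum":1}}}},"hand":{"type":"number"},"squeeze":{"type":"number"}},"required":["increments"]}

```bash
mkdir -p pics
python3 - <<'E'
from rig import *
import cv2,numpy as np
s=observe();print(s['t'],s['tcp_pos'],s['orientation'],s['gripper_width'])
for n in('top','scene'):
    im=capture(n);cv2.imwrite(f'pics/{n}0.png',im[:,:,::-1]);c=get_calibration(n);print(n,c)
E
```

```text
0.0 [ 0.18062677 -0.54542022  0.24747666] [[ 9.49299930e-01  3.14371360e-01 -5.40062994e-04]
 [ 3.14371823e-01 -9.49298408e-01  1.69972421e-03]
 [ 2.16636709e-05 -1.78332866e-03 -9.99998410e-01]] 0.0857329069180356
top {'fx': 494.5313863087903, 'fy': 494.5313863087903, 'cx': 316.32858346537154, 'cy': 234.33842929702692, 'distortion': array([-0.10495158,  0.        ,  0.        ,  0.        ,  0.        ]), 'view': array([[ 0.01078779, -0.99962594, -0.02513183,  0.00909755],
       [ 0.99663576,  0.00870664,  0.08149453, -0.57271037],
       [-0.08124523, -0.02592643,  0.99635688, -1.38891008],
       [ 0.        ,  0.        ,  0.        ,  1.        ]])}
scene {'fx': 435.1709438816383, 'fy': 435.1709438816383, 'cx': 321.0665260053372, 'cy': 237.93531044437734, 'distortion': array([-0.01454462,  0.        ,  0.        ,  0.        ,  0.        ]), 'view': array([[-0.84581005, -0.53342923,  0.00765638,  0.47661285],
       [ 0.21147044, -0.32206433,  0.92279728, -0.21152449],
       [-0.48978119,  0.78213031,  0.38520976, -0.71313723],
       [ 0.        ,  0.        ,  0.        ,  1.        ]])}
```

View pics/top0.png

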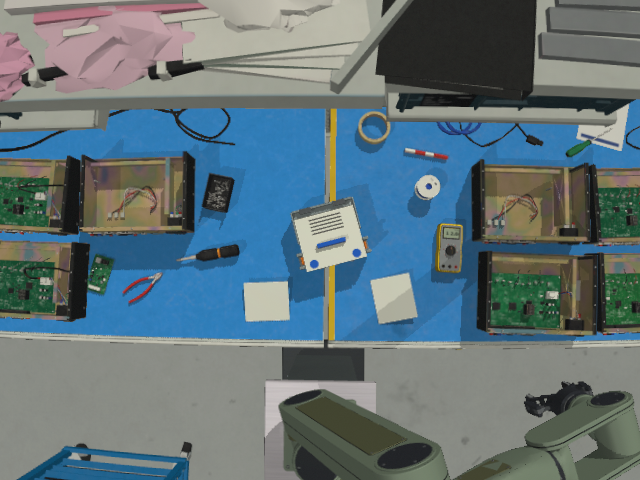

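View pics/scene0.png

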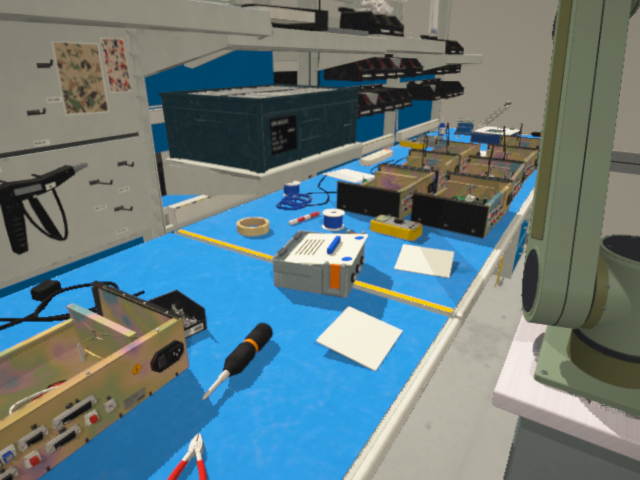

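The cover is the white plate at about (330,238) in the top view, with the blue rib at (330,243) and blue marks at (314,264) and (357,253). The plain plates at (266,301) and (394,298) are smaller, unmarked and lie on the bench, so they are decoys. I'll confirm with a crop and measure.

```bash
cat > h.py <<'E'
import cv2,numpy as np
from rig import *
def ray(c,uv):
    K=np.array([[c['fx'],0,c['cx']],[0,c['fy'],c['cy']],[0,0,1]])
    p=cv2.undistortPoints(np.array([[uv]],float),K,np.array(c['distortion']))[0,0]
    V=c['view'];R=V[:3,:3];o=-R.T@V[:3,3]
    return o,R.T@np.array([p[0],-p[1],-1.])
def onz(c,uv,z):
    o,d=ray(c,uv);return o+d*(z-o[2])/d[2]
def blobs(im,roi,lo=(108,150,60),hi=(128,255,255),amin=15):
    x0,y0,x1,y1=roi
    h=cv2.cvtColor(im[y0:y1,x0:x1],cv2.COLOR_RGB2HSV)
    m=cv2.inRange(h,lo,hi)
    n,l,st,ce=cv2.connectedComponentsWithStats(m)
    return [(st[i,4],ce[i]+[x0,y0],cv2.minAreaRect(np.argwhere(l==i)[:,::-1].astype(np.float32)+[x0,y0]) if 0 else cv2.minAreaRect((np.argwhere(l==i)[:,::-1]+[x0,y0]).astype(np.float32))) for i in range(1,n) if st[i,4]>=amin]
E
python3 - <<'E'
from h import *
im=cv2.imread('pics/top0.png')[:,:,::-1].copy();c=get_calibration('top')
h=cv2.cvtColor(im,cv2.COLOR_RGB2HSV)
for p in [(330,243),(314,264),(357,253),(200,300)]: print(p,h[p[1],p[0]])
for b in blobs(im,(295,205,372,272)): print(b, onz(c,b[1],.0825),onz(c,b[1],.085))
cv2.imwrite('pics/crop0.png',cv2.resize(im[185:285,270:390,::-1],None,fx=5,fy=5,interpolation=cv2.INTER_CUBIC))
E
```

```text
(330, 243) [109 199 173]
(314, 264) [109 198 175]
(357, 253) [109 197 176]
(200, 300) [103 192 185]
(np.int32(109), array([330.87155963, 242.19266055]), ((330.8132629394531, 242.20089721679688), (3.828399181365967, 28.145044326782227), 75.3791275024414)) [ 0.54660919 -0.02680656  0.0825    ] [ 0.5464446  -0.02679751  0.085     ]
(np.int32(44), array([356.09090909, 252.36363636]), ((356.0, 252.5), (7.0, 6.0), 90.0)) [ 0.51945194 -0.09575518  0.0825    ] [ 0.5193377  -0.09561829  0.085     ]
(np.int32(47), array([313.68085106, 263.42553191]), ((313.7000427246094, 263.4000549316406), (6.708203315734863, 7.155416965484619), 63.43495178222656)) [0.48821041 0.01951206 0.0825    ] [0.4881541  0.01943521 0.085     ]
```

View pics/crop0.png

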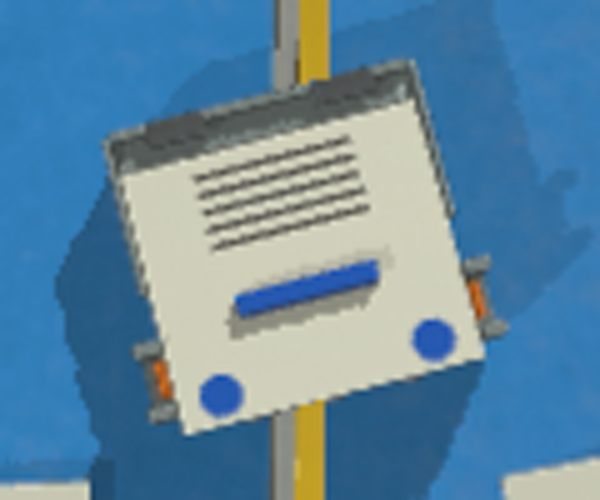

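The crop confirms it: the rib, two marks and both clips sit on the largest plate. The marks measure 119.4 mm apart, against the 120 expected, and yaw is about 15°. I'll go above the rib front with the fingers shut.

Emit:
play_rows:
  hand: -1
  increments:
    - {"slide": [0.4, -0.3, 0], "yaw": 0.8}
    - {"slide": [0.78, -0.68, 0]}
    - {"slide": [0.78, -0.68, 0]}
    - {"slide": [0.78, -0.68, 0]}
    - {"slide": [0.78, -0.68, 0]}
    - {"slide": [0.78, -0.68, 0]}
    - {"slide": [0.78, -0.68, 0]}
    - {"slide": [0.78, -0.68, 0]}
    - {"slide": [0.78, -0.68, 0]}
    - {"slide": [0.78, -0.68, 0]}
    - {"slide": [0.78, -0.68, 0]}
    - {"slide": [0.78, -0.68, 0]}
    - {"slide": [0.78, -0.68, 0]}
    - {"slide": [0.78, -0.68, 0]}
    - {"slide": [0.78, -0.68, 0]}
    - {"slide": [0.78, -0.68, 0]}
    - {"slide": [0.78, -0.68, 0]}
    - {"slide": [0.78, -0.68, 0]}
    - {"slide": [0.78, -0.68, 0]}
    - {"slide": [0.4, -0.5, 0]}

```text
invalid input
```

Run:
```python
from h import *
s=observe();print(s['t'],s['tcp_pos'],s['orientation'].round(4),s['gripper_width'],s['force'])
c=get_calibration('wrist');im=capture('wrist');cv2.imwrite('pics/w1.png',im[:,:,::-1])
for b in blobs(im,(0,0,640,480),amin=150): print(b[0],b[1],b[2],onz(c,b[1],.0825),onz(c,b[1],.09))
```

```text
0.1 [ 0.18064002 -0.54546995  0.24756707] [[ 9.493e-01  3.143e-01 -5.000e-04]
 [ 3.143e-01 -9.493e-01  1.500e-03]
 [ 1.000e-04 -1.600e-03 -1.000e+00]] 0.08506552007297571 [-0.22409236 -0.30419769 -0.30637543]
```

View pics/w1.png

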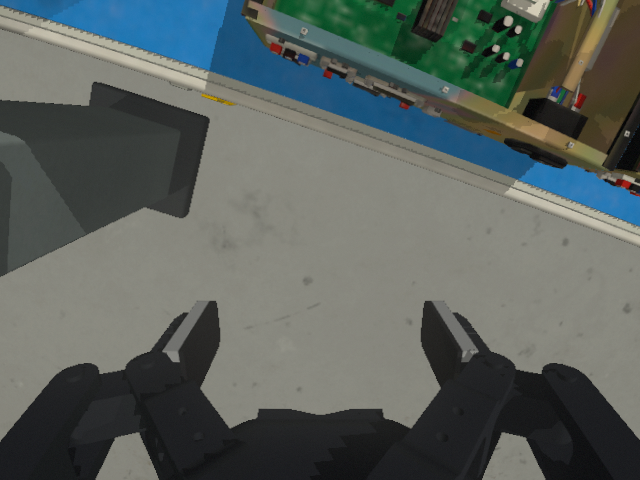

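The call was refused and the arm has not moved: the picture shows the floor and a chassis edge. I'll give yaw in every row.

Emit:
play_rows:
  hand: -1
  increments:
    - {"slide": [0.4, -0.3, 0], "yaw": 0.8}
    - {"slide": [0.78, -0.68, 0], "yaw": 0}
    - {"slide": [0.78, -0.68, 0], "yaw": 0}
    - {"slide": [0.78, -0.68, 0], "yaw": 0}
    - {"slide": [0.78, -0.68, 0], "yaw": 0}
    - {"slide": [0.78, -0.68, 0], "yaw": 0}
    - {"slide": [0.78, -0.68, 0], "yaw": 0}
    - {"slide": [0.78, -0.68, 0], "yaw": 0}
    - {"slide": [0.78, -0.68, 0], "yaw": 0}
    - {"slide": [0.78, -0.68, 0], "yaw": 0}
    - {"slide": [0.78, -0.68, 0], "yaw": 0}
    - {"slide": [0.78, -0.68, 0], "yaw": 0}
    - {"slide": [0.78, -0.68, 0], "yaw": 0}
    - {"slide": [0.78, -0.68, 0], "yaw": 0}
    - {"slide": [0.78, -0.68, 0], "yaw": 0}
    - {"slide": [0.78, -0.68, 0], "yaw": 0}
    - {"slide": [0.78, -0.68, 0], "yaw": 0}
    - {"slide": [0.78, -0.68, 0], "yaw": 0}
    - {"slide": [0.78, -0.68, 0], "yaw": 0}
    - {"slide": [0.4, -0.5, 0], "yaw": 0}

```text
t: 1.82
tcp_pos: [0.5094, -0.0493, 0.248]
orientation: [[0.965, 0.262, 0.001], [0.262, -0.965, 0.001], [0.001, -0.0, -1.0]]
force: [0.0, -0.0, -0.7]
gripper_width: 0.0002
gripper_force: 0.0
```

Run:
```python
from h import *
s=observe();print(s['t'],s['tcp_pos'],s['qvel'].max() if hasattr(s['qvel'],'max') else '')
c=get_calibration('wrist');im=capture('wrist');cv2.imwrite('pics/w2.png',im[:,:,::-1])
for b in blobs(im,(0,0,640,480),lo=(107,150,60),amin=150): print(b[0],b[1],b[2],onz(c,b[1],.0825),onz(c,b[1],.09))
```

```text
1.8167 [ 0.50940005 -0.04930334  0.24800382] 0.41607816267775
996 [604.61546185  81.8935743 ] ((607.0111083984375, 75.83407592773438), (35.920265197753906, 62.19526672363281), 3.814074993133545) [ 0.67934606 -0.23875313  0.0825    ] [ 0.6768897  -0.23335681  0.09      ]
1257 [305.07637232 171.99124901] ((304.9999694824219, 171.99998474121094), (95.99998474121094, 11.999998092651367), -0.0) [ 0.54544948 -0.02697479  0.0825    ] [ 0.54643818 -0.02702735  0.09      ]
528 [237.11742424 223.16098485] ((237.25003051757812, 222.75003051757812), (25.45584487915039, 24.748737335205078), 45.0) [0.48784482 0.01864566 0.0825    ] [0.49031564 0.01741931 0.09      ]
535 [375.36635514 223.28037383] ((375.5, 223.5), (25.0, 25.0), 90.0) [ 0.51891216 -0.09629087  0.0825    ] [ 0.52058364 -0.09455999  0.09      ]
```

View pics/w2.png

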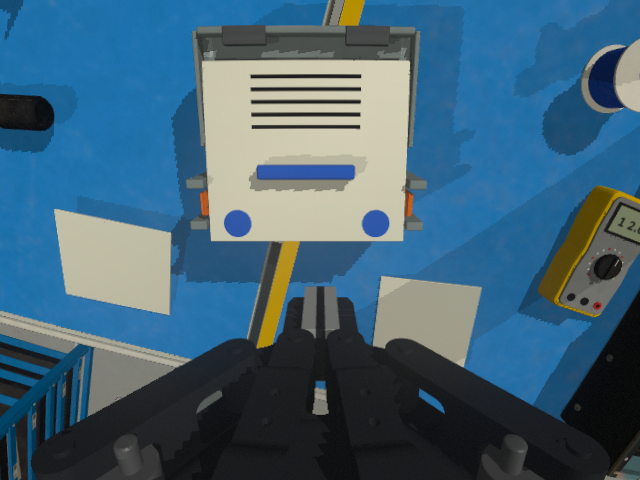

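The wrist view agrees with the top view: the rib is at (305,172), level, and the marks are at (237,223) and (375,223). Reel, multimeter and driver are clear. I'll go down just before the rib.

Emit:
play_rows:
  increments:
    - {"slide": [0.27, -0.2, 0.4], "yaw": 0}
    - {"slide": [0.27, -0.2, 0.7], "yaw": 0}
    - {"slide": [0, 0, 0.8], "yaw": 0}
    - {"slide": [0, 0, 0.8], "yaw": 0}
    - {"slide": [0, 0, 0.8], "yaw": 0}
    - {"slide": [0, 0, 0.6], "yaw": 0}
    - {"slide": [0, 0, 0.3], "yaw": 0}
    - {"slide": [0, 0, 0.1], "yaw": 0}
    - {"slide": [0, 0, 0], "yaw": 0}
    - {"slide": [0, 0, 0], "yaw": 0}

```text
t: 2.7
tcp_pos: [0.521, -0.036, 0.1142]
orientation: [[0.965, 0.261, 0.002], [0.261, -0.965, -0.0], [0.002, 0.001, -1.0]]
force: [-0.1, -0.4, 0.1]
gripper_width: -0.0002
gripper_force: 0.0
```

Emit:
play_rows:
  increments:
    - {"slide": [0, 0, 0.1], "yaw": 0}
    - {"slide": [0, 0, 0.1], "yaw": 0}
    - {"slide": [0, 0, 0.1], "yaw": 0}
    - {"slide": [0, 0, 0.1], "yaw": 0}
    - {"slide": [0, 0, 0], "yaw": 0}
    - {"slide": [0.1, 0, 0], "yaw": 0}
    - {"slide": [0.1, 0, 0], "yaw": 0}
    - {"slide": [0.07, 0, 0], "yaw": 0}
    - {"slide": [0.07, 0, 0], "yaw": 0}
    - {"slide": [0, 0, 0], "yaw": 0}

```text
t: 3.53
tcp_pos: [0.5306, -0.033, 0.1014]
orientation: [[0.965, 0.261, 0.0], [0.261, -0.965, -0.0], [0.0, 0.0, -1.0]]
force: [1.0, 0.1, -0.7]
gripper_width: -0.0002
gripper_force: 0.0
```

Emit:
play_rows:
  increments:
    - {"slide": [0.05, 0, 0], "yaw": 0}
    - {"slide": [0.05, 0, 0], "yaw": 0}
    - {"slide": [0, 0, 0], "yaw": 0}

```text
t: 3.78
tcp_pos: [0.5324, -0.0324, 0.1013]
orientation: [[0.965, 0.261, -0.002], [0.261, -0.965, -0.0], [-0.002, -0.0, -1.0]]
force: [-3.3, -1.7, 1.4]
gripper_width: -0.0001
gripper_force: 1.9
```

Contact. Now pushing back.

Emit:
play_rows:
  increments:
    - {"slide": [0.05, 0, 0], "yaw": 0}
    - {"slide": [0.05, 0, 0], "yaw": 0}
    - {"slide": [0.05, 0, 0], "yaw": 0}
    - {"slide": [0.05, 0, 0], "yaw": 0}
    - {"slide": [0.05, 0, 0], "yaw": 0}
    - {"slide": [0.05, 0, 0], "yaw": 0}
    - {"slide": [0, 0, 0], "yaw": 0}

```text
t: 4.37
tcp_pos: [0.5425, -0.0298, 0.1013]
orientation: [[0.965, 0.261, 0.001], [0.261, -0.965, 0.0], [0.001, 0.0, -1.0]]
force: [-0.6, 0.9, -1.1]
gripper_width: -0.0
gripper_force: 0.1
```

Emit:
play_rows:
  increments:
    - {"slide": [0.05, 0, 0], "yaw": 0}
    - {"slide": [0.05, 0, 0], "yaw": 0}
    - {"slide": [0, 0, 0], "yaw": 0}

```text
t: 4.62
tcp_pos: [0.5451, -0.0291, 0.1013]
orientation: [[0.965, 0.261, 0.001], [0.261, -0.965, -0.0], [0.001, 0.0, -1.0]]
force: [-0.3, -0.1, -1.1]
gripper_width: 0.0002
gripper_force: 0.2
```

Run:
```python
from h import *
for n in ('top','wrist'):
    c=get_calibration(n);im=capture(n);cv2.imwrite(f'pics/{n}3.png',im[:,:,::-1])
    for b in blobs(im,(295,205,372,272) if n=='top' else (0,0,640,480),lo=(107,150,60)): print(n,b[0],b[1],onz(c,b[1],.0825),onz(c,b[1],.09))
```

```text
top 29 [313.31034483 258.17241379] [0.50251093 0.02068253 0.0825    ] [0.50226246 0.02044549 0.09      ]
wrist 5059 [317.11168215 269.15497134] [ 0.56029574 -0.02376931  0.0825    ] [ 0.56336433 -0.0229981   0.09      ]
wrist 950 [440.85578947 342.02947368] [ 0.53887549 -0.09145959  0.0825    ] [ 0.54305299 -0.08718411  0.09      ]
wrist 1087 [192.51057958 343.78012879] [0.50663931 0.02440246 0.0825    ] [0.51248564 0.02267987 0.09      ]
```

View pics/wrist3.png

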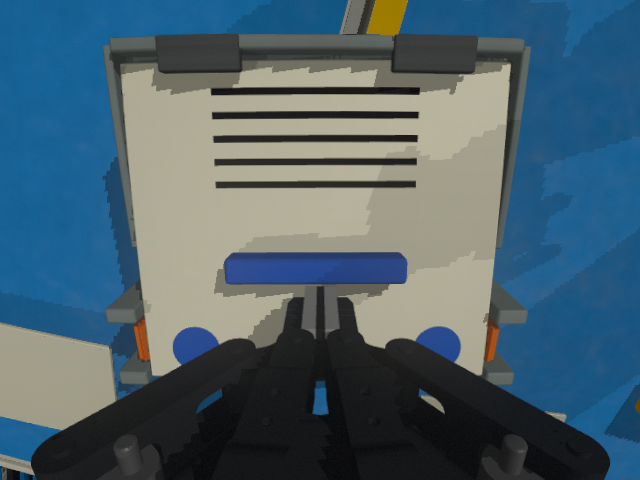

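The wrist picture shows the rear edge (row about 65) going under both lips (row about 55), with the rib at (317,269) against the fingers. I'll push on until the stop.

Emit:
play_rows:
  increments:
    - {"slide": [0.05, 0, 0], "yaw": 0}
    - {"slide": [0.04, 0, 0], "yaw": 0}
    - {"slide": [0, 0, 0], "yaw": 0}

```text
t: 4.97
tcp_pos: [0.5469, -0.0285, 0.1012]
orientation: [[0.965, 0.261, -0.001], [0.261, -0.965, -0.0], [-0.001, -0.0, -1.0]]
force: [-2.1, -0.8, 0.8]
gripper_width: 0.0004
gripper_force: 1.2
```

Emit:
play_rows:
  increments:
    - {"slide": [0.04, 0, 0], "yaw": 0}
    - {"slide": [0.03, 0, 0], "yaw": 0}
    - {"slide": [0, 0, 0], "yaw": 0}

```text
t: 5.22
tcp_pos: [0.5472, -0.0283, 0.101]
orientation: [[0.965, 0.261, -0.005], [0.261, -0.965, -0.001], [-0.005, -0.001, -1.0]]
force: [-6.6, -2.8, 2.7]
gripper_width: -0.0
gripper_force: 3.5
```

Emit:
play_rows:
  increments:
    - {"slide": [0.04, 0, 0], "yaw": 0}
    - {"slide": [0.04, 0, 0], "yaw": 0}
    - {"slide": [0, 0, 0], "yaw": 0}

```text
t: 5.47
tcp_pos: [0.5475, -0.0279, 0.1007]
orientation: [[0.965, 0.261, -0.01], [0.261, -0.965, -0.001], [-0.01, -0.001, -1.0]]
force: [-10.1, -2.9, 6.1]
gripper_width: -0.0001
gripper_force: 5.8
```

Run:
```python
from h import *
for n in ('wrist',):
    c=get_calibration(n);im=capture(n)
    for b in blobs(im,(0,0,640,480),lo=(107,150,60)): print(n,b[0],b[1],onz(c,b[1],.0825),onz(c,b[1],.09))
```

```text
wrist 5137 [317.08993576 269.98637337] [ 0.56248067 -0.0225889   0.0825    ] [ 0.56566347 -0.021798    0.09      ]
wrist 1086 [192.62707182 343.55616943] [0.50922042 0.02544743 0.0825    ] [0.51518885 0.02372593 0.09      ]
wrist 904 [440.37389381 342.25442478] [ 0.54126688 -0.08981352  0.0825    ] [ 0.54555921 -0.08550663  0.09      ]
```

The stop is reached: force rises to about 10 N while the TCP stays put. I'll back off, lift, and measure the marks again.

Emit:
play_rows:
  increments:
    - {"slide": [-0.2, 0, 0], "yaw": 0}
    - {"slide": [-0.2, 0, 0], "yaw": 0}
    - {"slide": [-0.1, 0, -0.3], "yaw": 0}
    - {"slide": [0, 0, -0.9], "yaw": 0}
    - {"slide": [0, 0, -0.9], "yaw": 0}
    - {"slide": [0, 0, -0.9], "yaw": 0}
    - {"slide": [-0.5, 0, -0.4], "yaw": 0}
    - {"slide": [-0.5, 0, 0], "yaw": 0}
    - {"slide": [0, 0, 0], "yaw": 0}
    - {"slide": [0, 0, 0], "yaw": 0}
    - {"slide": [0, 0, 0], "yaw": 0}

```text
t: 6.43
tcp_pos: [0.5089, -0.0389, 0.2034]
orientation: [[0.965, 0.261, 0.001], [0.261, -0.965, 0.0], [0.001, 0.0, -1.0]]
force: [0.1, -0.8, 0.1]
gripper_width: -0.0004
gripper_force: 0.0
```

```bash
cat > m.py <<'E'
from h import *
s=observe();print(s['t'],s['tcp_pos'].round(4),np.round(s['force'],1))
n='wrist';c=get_calibration(n);im=capture(n);cv2.imwrite(f'pics/wt{s["t"]:.1f}.png',im[:,:,::-1])
for b in blobs(im,(0,0,640,480),lo=(107,150,60),amin=150): print(b[0],b[1],[onz(c,b[1],z).round(4) for z in(.066,.0825,.09)])
E
python3 m.py
```

```text
6.4333 [ 0.5089 -0.0389  0.2034] [ 0.1 -0.8  0.1]
1955 [316.75089514 158.01534527] [array([ 0.5609, -0.0227,  0.066 ]), array([ 0.5623, -0.0224,  0.0825]), array([ 0.5629, -0.0223,  0.09  ])]
744 [235.77150538 219.49596774] [array([0.4994, 0.026 , 0.066 ]), array([0.5046, 0.0232, 0.0825]), array([0.507 , 0.0219, 0.09  ])]
749 [398.16421896 219.32977303] [array([ 0.5323, -0.0957,  0.066 ]), array([ 0.5355, -0.0909,  0.0825]), array([ 0.5369, -0.0887,  0.09  ])]
```

Emit:
play_rows:
  increments:
    - {"slide": [0.2, -0.5, 0], "yaw": 0}
    - {"slide": [0.2, -0.77, 0], "yaw": 0}
    - {"slide": [0, -0.76, 0.2], "yaw": 0}
    - {"slide": [0, 0, 0.8], "yaw": 0}
    - {"slide": [0, 0, 0.8], "yaw": 0}
    - {"slide": [0, 0, 0.8], "yaw": 0}
    - {"slide": [0, 0, 0.5], "yaw": 0}
    - {"slide": [0, 0, 0.15], "yaw": 0}
    - {"slide": [0, 0, 0], "yaw": 0}
    - {"slide": [0, 0, 0], "yaw": 0}

```text
t: 7.32
tcp_pos: [0.5047, 0.023, 0.106]
orientation: [[0.965, 0.261, 0.001], [0.261, -0.965, -0.0], [0.001, 0.0, -1.0]]
force: [0.3, -0.2, 0.9]
gripper_width: 0.0001
gripper_force: 0.0
```

Emit:
play_rows:
  increments:
    - {"slide": [0, 0, 0.07], "yaw": 0}
    - {"slide": [0, 0, 0.07], "yaw": 0}
    - {"slide": [0, 0, 0.07], "yaw": 0}
    - {"slide": [0, 0, 0], "yaw": 0}

```text
t: 7.65
tcp_pos: [0.5039, 0.0228, 0.0996]
orientation: [[0.965, 0.261, 0.0], [0.261, -0.965, -0.0], [0.0, 0.0, -1.0]]
force: [-0.4, -0.1, 1.1]
gripper_width: 0.0002
gripper_force: 0.0
```

Emit:
play_rows:
  increments:
    - {"slide": [0, 0, 0.05], "yaw": 0}
    - {"slide": [0, 0, 0.05], "yaw": 0}
    - {"slide": [0, 0, 0], "yaw": 0}

```text
t: 7.9
tcp_pos: [0.5037, 0.0228, 0.0963]
orientation: [[0.965, 0.261, -0.0], [0.261, -0.965, -0.0], [-0.0, 0.0, -1.0]]
force: [0.1, 0.4, 0.1]
gripper_width: -0.0003
gripper_force: 0.0
```

Emit:
play_rows:
  increments:
    - {"slide": [0, 0, 0.05], "yaw": 0}
    - {"slide": [0, 0, 0.05], "yaw": 0}
    - {"slide": [0, 0, 0], "yaw": 0}

```text
t: 8.15
tcp_pos: [0.504, 0.0228, 0.0938]
orientation: [[0.965, 0.261, 0.0], [0.261, -0.965, -0.0], [0.0, 0.0, -1.0]]
force: [-1.1, -0.7, 4.8]
gripper_width: 0.0001
gripper_force: 1.8
```

Contact at a tip height of about 77 mm. Pressing on in small steps.

Emit:
play_rows:
  increments:
    - {"slide": [0, 0, 0.05], "yaw": 0}
    - {"slide": [0, 0, 0.05], "yaw": 0}
    - {"slide": [0, 0, 0], "yaw": 0}

```text
t: 8.4
tcp_pos: [0.5038, 0.0227, 0.0911]
orientation: [[0.965, 0.261, 0.0], [0.261, -0.965, -0.0], [0.0, 0.0, -1.0]]
force: [-1.9, -1.5, 6.0]
gripper_width: 0.0
gripper_force: 3.0
```

Emit:
play_rows:
  increments:
    - {"slide": [0, 0, 0.05], "yaw": 0}
    - {"slide": [0, 0, 0.05], "yaw": 0}
    - {"slide": [0, 0, 0], "yaw": 0}

```text
t: 8.65
tcp_pos: [0.5038, 0.0226, 0.0879]
orientation: [[0.965, 0.261, 0.0], [0.261, -0.965, -0.001], [0.0, 0.001, -1.0]]
force: [-1.0, -1.0, 3.6]
gripper_width: 0.0
gripper_force: 2.2
```

Emit:
play_rows:
  increments:
    - {"slide": [0, 0, 0.05], "yaw": 0}
    - {"slide": [0, 0, 0.05], "yaw": 0}
    - {"slide": [0, 0, 0], "yaw": 0}

```text
t: 8.9
tcp_pos: [0.5039, 0.0228, 0.0846]
orientation: [[0.965, 0.261, 0.0], [0.261, -0.965, -0.0], [0.0, 0.0, -1.0]]
force: [-0.1, 0.2, -0.8]
gripper_width: 0.0
gripper_force: 0.0
```

Emit:
play_rows:
  increments:
    - {"slide": [0, 0, 0.05], "yaw": 0}
    - {"slide": [0, 0, 0.03], "yaw": 0}
    - {"slide": [0, 0, 0], "yaw": 0}

```text
t: 9.15
tcp_pos: [0.504, 0.0229, 0.0822]
orientation: [[0.965, 0.261, 0.0], [0.261, -0.965, -0.0], [0.0, 0.0, -1.0]]
force: [-0.9, 0.3, 4.4]
gripper_width: -0.0004
gripper_force: 2.5
```

Emit:
play_rows:
  increments:
    - {"slide": [0, 0, 0.04], "yaw": 0}
    - {"slide": [0, 0, 0.04], "yaw": 0}
    - {"slide": [0, 0, 0], "yaw": 0}
    - {"slide": [0, 0, 0], "yaw": 0}

```text
t: 9.48
tcp_pos: [0.5039, 0.0229, 0.0812]
orientation: [[0.965, 0.261, 0.001], [0.261, -0.965, -0.0], [0.001, 0.0, -1.0]]
force: [-4.0, 0.1, 16.1]
gripper_width: -0.0002
gripper_force: 7.8
```

Emit:
play_rows:
  increments:
    - {"slide": [0, 0, 0.03], "yaw": 0}
    - {"slide": [0, 0, 0.02], "yaw": 0}
    - {"slide": [0, 0, 0], "yaw": 0}
    - {"slide": [0, 0, 0], "yaw": 0}

```text
t: 9.82
tcp_pos: [0.504, 0.0229, 0.0811]
orientation: [[0.965, 0.261, 0.001], [0.261, -0.965, -0.0], [0.001, 0.0, -1.0]]
force: [-7.3, -1.1, 25.9]
gripper_width: -0.0001
gripper_force: 13.3
```

Emit:
play_rows:
  increments:
    - {"slide": [0, 0, -0.3], "yaw": 0}
    - {"slide": [0, 0, -0.9], "yaw": 0}
    - {"slide": [0, 0, -0.9], "yaw": 0}
    - {"slide": [0, 0, -0.9], "yaw": 0}
    - {"slide": [0, 0.7, -0.9], "yaw": 0}
    - {"slide": [0, 0.8, 0], "yaw": 0}
    - {"slide": [0, 0.8, 0], "yaw": 0}
    - {"slide": [0, 0.8, 0], "yaw": 0}
    - {"slide": [0, 0.8, 0], "yaw": 0}
    - {"slide": [0, 0.1, 0], "yaw": 0}
    - {"slide": [0, 0, 0], "yaw": 0}
    - {"slide": [0, 0, 0], "yaw": 0}

```text
t: 10.82
tcp_pos: [0.5348, -0.0926, 0.1946]
orientation: [[0.966, 0.26, -0.001], [0.26, -0.966, 0.001], [-0.001, -0.001, -1.0]]
force: [0.8, 0.3, -0.4]
gripper_width: 0.0002
gripper_force: 0.0
```

```bash
python3 m.py; ls pics
```

```text
10.8167 [ 0.5348 -0.0926  0.1946] [ 0.8  0.3 -0.4]
1632 [595.54718137  85.125     ] [array([ 0.688, -0.25 ,  0.066]), array([ 0.6829, -0.2385,  0.0825]), array([ 0.6806, -0.2333,  0.09  ])]
1936 [235.32076446 175.98966942] [array([ 0.5597, -0.0225,  0.066 ]), array([ 0.563 , -0.0257,  0.0825]), array([ 0.5644, -0.0272,  0.09  ])]
667 [164.15742129 232.85757121] [array([0.5031, 0.0223, 0.066 ]), array([0.51  , 0.0162, 0.0825]), array([0.5132, 0.0134, 0.09  ])]
687 [321.12663755 232.96943231] [array([ 0.5342, -0.0937,  0.066 ]), array([ 0.5391, -0.0923,  0.0825]), array([ 0.5413, -0.0917,  0.09  ])]
crop0.png
scene0.png
top0.png
top3.png
w1.png
w2.png
wrist3.png
wt10.8.png
wt6.4.png
```

The left mark is down (tip bottomed at 64 mm, 26 N). Now the right mark, which is directly below.

Emit:
play_rows:
  increments:
    - {"slide": [0, 0, 0.5], "yaw": 0}
    - {"slide": [0, 0, 0.9], "yaw": 0}
    - {"slide": [0, 0, 0.9], "yaw": 0}
    - {"slide": [0, 0, 0.6], "yaw": 0}
    - {"slide": [0, 0, 0.2], "yaw": 0}
    - {"slide": [0, 0, 0.1], "yaw": 0}
    - {"slide": [0, 0, 0], "yaw": 0}
    - {"slide": [0, 0, 0], "yaw": 0}

```text
t: 11.53
tcp_pos: [0.536, -0.0927, 0.1003]
orientation: [[0.965, 0.261, 0.002], [0.261, -0.965, -0.0], [0.002, 0.001, -1.0]]
force: [0.7, 0.8, 0.4]
gripper_width: -0.0001
gripper_force: 0.0
```

Emit:
play_rows:
  increments:
    - {"slide": [0, 0, 0.07], "yaw": 0}
    - {"slide": [0, 0, 0.07], "yaw": 0}
    - {"slide": [0, 0, 0.06], "yaw": 0}
    - {"slide": [0, 0, 0], "yaw": 0}

```text
t: 11.87
tcp_pos: [0.5351, -0.093, 0.0932]
orientation: [[0.965, 0.261, -0.0], [0.261, -0.965, -0.0], [-0.0, 0.0, -1.0]]
force: [-0.4, -0.9, 0.3]
gripper_width: 0.0003
gripper_force: 0.0
```

Emit:
play_rows:
  increments:
    - {"slide": [0, 0, 0.06], "yaw": 0}
    - {"slide": [0, 0, 0.06], "yaw": 0}
    - {"slide": [0, 0, 0.0], "yaw": 0}
    - {"slide": [0, 0, 0], "yaw": 0}

```text
t: 12.2
tcp_pos: [0.5351, -0.093, 0.0894]
orientation: [[0.965, 0.261, -0.0], [0.261, -0.965, -0.0], [-0.0, -0.0, -1.0]]
force: [-0.7, 0.3, 0.2]
gripper_width: 0.0003
gripper_force: 0.0
```

Emit:
play_rows:
  increments:
    - {"slide": [0, 0, 0.06], "yaw": 0}
    - {"slide": [0, 0, 0.06], "yaw": 0}
    - {"slide": [0, 0, 0.0], "yaw": 0}
    - {"slide": [0, 0, 0], "yaw": 0}

```text
t: 12.53
tcp_pos: [0.5351, -0.0929, 0.0858]
orientation: [[0.965, 0.261, -0.0], [0.261, -0.965, 0.0], [-0.0, -0.0, -1.0]]
force: [0.1, 0.1, -0.1]
gripper_width: -0.0
gripper_force: 0.0
```

Emit:
play_rows:
  increments:
    - {"slide": [0, 0, 0.06], "yaw": 0}
    - {"slide": [0, 0, 0.05], "yaw": 0}
    - {"slide": [0, 0, 0.0], "yaw": 0}
    - {"slide": [0, 0, 0], "yaw": 0}

```text
t: 12.87
tcp_pos: [0.5352, -0.093, 0.0826]
orientation: [[0.965, 0.261, -0.0], [0.261, -0.965, -0.0], [-0.0, 0.0, -1.0]]
force: [0.4, 0.3, -0.1]
gripper_width: -0.0004
gripper_force: 0.0
```

Emit:
play_rows:
  increments:
    - {"slide": [0, 0, 0.05], "yaw": 0}
    - {"slide": [0, 0, 0.05], "yaw": 0}
    - {"slide": [0, 0, 0.0], "yaw": 0}
    - {"slide": [0, 0, 0], "yaw": 0}

```text
t: 13.2
tcp_pos: [0.5352, -0.093, 0.0812]
orientation: [[0.965, 0.261, 0.001], [0.261, -0.965, -0.0], [0.001, 0.0, -1.0]]
force: [-3.9, -0.0, 11.9]
gripper_width: 0.0001
gripper_force: 5.7
```

Emit:
play_rows:
  increments:
    - {"slide": [0, 0, 0.03], "yaw": 0}
    - {"slide": [0, 0, 0.02], "yaw": 0}
    - {"slide": [0, 0, 0.0], "yaw": 0}
    - {"slide": [0, 0, 0], "yaw": 0}

```text
t: 13.53
tcp_pos: [0.5352, -0.093, 0.0812]
orientation: [[0.965, 0.261, 0.001], [0.261, -0.965, -0.0], [0.001, 0.001, -1.0]]
force: [-7.1, 0.7, 20.8]
gripper_width: 0.0002
gripper_force: 10.5
```

Right is bottomed too. I'll lift clear to the middle and check.

Emit:
play_rows:
  increments:
    - {"slide": [0, 0, -0.3], "yaw": 0}
    - {"slide": [0, 0, -0.9], "yaw": 0}
    - {"slide": [0, 0, -0.9], "yaw": 0}
    - {"slide": [0, 0, -0.9], "yaw": 0}
    - {"slide": [-0.3, -0.7, -0.9], "yaw": 0}
    - {"slide": [-0.5, -0.7, 0], "yaw": 0}
    - {"slide": [-0.3, -0.6, 0], "yaw": 0}
    - {"slide": [0, 0, 0], "yaw": 0}
    - {"slide": [0, 0, 0], "yaw": 0}

```text
t: 14.28
tcp_pos: [0.4873, -0.0432, 0.1954]
orientation: [[0.965, 0.262, 0.001], [0.262, -0.965, -0.0], [0.001, 0.0, -1.0]]
force: [1.5, -0.9, 0.2]
gripper_width: 0.0001
gripper_force: 0.0
```

```bash
python3 m.py
python3 - <<'E'
from h import *
import glob,os
f=max(glob.glob('pics/wt*.png'),key=os.path.getmtime);im=cv2.imread(f)
a=cv2.resize(im[10:290,180:460],(590,590),interpolation=cv2.INTER_CUBIC)
cv2.imwrite('pics/chk.png',a)
E
```

```text
14.2833 [ 0.4873 -0.0432  0.1954] [ 1.5 -0.9  0.2]
2087 [320.44753234 126.68950647] [array([ 0.5613, -0.0238,  0.066 ]), array([ 0.5614, -0.0237,  0.0825]), array([ 0.5614, -0.0237,  0.09  ])]
765 [238.84836601 189.30065359] [array([0.5033, 0.0225, 0.066 ]), array([0.5071, 0.0195, 0.0825]), array([0.5088, 0.0182, 0.09  ])]
768 [402.92447917 189.953125  ] [array([ 0.5343, -0.0939,  0.066 ]), array([ 0.5361, -0.0893,  0.0825]), array([ 0.5369, -0.0872,  0.09  ])]
```

View pics/chk.png

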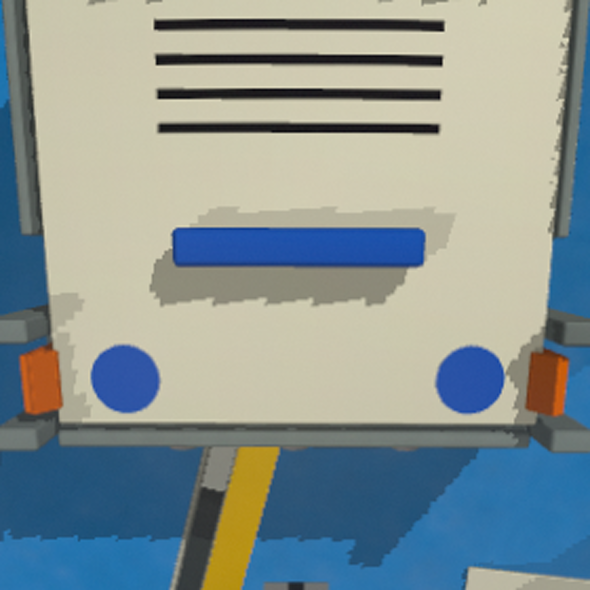

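Both clips (crop (41,380) and (548,382)) overlap the cover by the same amount, and the front wall shows ahead of the cover's front edge. At z = 66 mm the marks measure 120.5 mm apart, so both corners are down, and the fingers are clear.

```bash
python3 -c "
from rig import *
print(hand_in())"
```

```text
the job is handed in; nothing more can be done
None
```

The cover is pushed back against the rear stop with both clips snapped over it, pressed at about 26 N at most, and the job was handed in at about 14 s; hand-in returned no verdict.

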